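Rock a tight module out of its dispensing nest

ROBOT

A 6-joint arm with a two-finger parallel gripper is mounted at the origin on the work surface. World frame = base frame: x ahead of the robot, y to its left, z up, the work surface at z = 0. Lengths are in m, angles in rad, forces in N, time in s.
With the tool pointing down it reaches from about 0.35 to 0.975 m from the base axis. Payload 7.1 kg.
Tool frame: the origin (TCP) lies at the very end of the fingers, on their centre line; the grasp point (between the pads) lies 19 mm behind it; z points along the fingers, y is the line along which they close (so a half turn about z gives the same grasp; the last joint's range is limited). The gripper opens to 88 mm and grips with 3 to 60 N. Pads are 20 mm wide; open, the fingers measure 115 mm over their backs; the gripper's body (75 mm by 178 mm) begins 61 mm behind the grasp point.
Start: joints at [1.252, 0.423, 1.63, -0, 1.089, -0.019], TCP at [0.185, 0.597, 0.223] pointing down, gripper open.
Joint ranges: [-3, 3], [-0.9, 2.11], [0.09, 2.58], [-1.31, 4.45], [0.11, 2.69], [-2.54, 2.54]. Speed limits (rad/s): [2.39, 2.39, 3.01, 3.14, 3.14, 3.14].

INTERFACE

Orientations are given as a rotation vector (axis times angle).
In Python, from plant import get_obs, camera, get_calibration, ctrl gives the robot as it stands.
- The arm moves only by the tool send_rows, never from a script. Its argument "rows" is a list of rows, each an object with "xyz": the shift along the tool's x, y, z as a fraction of full scale, a list of three; "delta_rot": the turn, a rotation vector about the tool's x, y, z as a fraction of full scale, a list of three; "claw": the finger opening in mm, from 0 to 87.8. In form: [{"xyz": [x, y, z], "delta_rot": [rx, ry, rz], "claw": claw}, ...]. A call has 1 to 12 rows; each row shifts and turns the commanded pose from where the row before left it, along the tool's axes as they then stand; what a row does not reach is not made up. Full scale, the value 1, is 0.03 m for a shift and 6 degrees for a turn. A row lasts 1/12 s, in which the tool goes at most 41.7 mm and 7.16 degrees, less where a joint would pass 70% of its speed; a pose out of reach is approached as far as the arm can. A call with a number of a shift or a turn outside -1 to 1 is refused whole. A call with a gripper value outside its range is refused whole. The fingers move at their own pace and stop on an object; "force" is the grip in N (left out, the last holds). Time passes only in rows, so rows that do not move let the fingers close. It gives the time, the measured TCP pose, the force, the opening and the grip force at its end, in the units of the state.
- get_obs(): the state, without advancing time (a new reading comes with each control period).
- camera(name): name is "side" or "top" or "wrist"; returns (picture, depth): 420x560x3 uint8, blue, green, red; 420x560 float32, m along the optical axis (not along the pixel's ray), 0 where there is no reading.
- get_calibration(name): a dict with "mtx" (3x3 intrinsics, pixels), "extrinsics" (4x4, takes a point from world to camera coordinates). Camera axes: x right, y down, z forward; pixel columns grow to the right and rows downward; lengths in m; the calibration is good to about 2 mm. A picture is of the moment at which its call begins: read the wrist's pose just before it. get_calibration takes no time and is no camera call; for the wrist camera it gives the pose at the moment of the call.
- ctrl.hand_in(): hands the job in; it is judged then, once.
The state is a dict: "time_s": time; "q": joint angles; "qvel": joint speeds; "joint_efforts": joint torques, N m; "eef_pos": TCP position; "ee_rot": TCP orientation; "ft_force": force on the tool from outside, world axes, zero at the start; "moment": the same for the moment, N m; "finger_gap": opening from 0.0 (shut) to 1.0 (fully open); "grip_force": force on a finger pad.
Only numpy, scipy, OpenCV 4.12 (cv2) and the standard library are available. Lean on these libraries where they do the work, as an engineer would, in place of code of your own. Each camera call takes 0.05 s, during which the arm holds its last target. There are 200 camera calls.

TASK

The dispensing station has finished a module: take the carriage by its upright black handle and slide it all the way out from under the dispensing head, to its stop. Spring plungers pinch the module so tightly in its nest that a straight pull lifts the whole loose fixture plate, so grip the module by its body and rock it end to end, one end up and then the other, until it comes free while the plate stays seated on the carriage. Finish while still holding the module level over its nest, just clear of it (about two centimetres above the nest blocks), with the carriage still out and everything else left alone.

Things in the scene. Friction and masses are not known exactly. Their poses are not given: they have to be found in the camera images.
- station: fixed dispensing station, may stand turned: grey base 300 (x) x 540 (y) x 55 high (mm), two rails along y; a column at its rear (+x) edge, y +235, carries a crossbeam at 335 to 395 and on it the head, 60 wide; needle tip over x -15, y +100, 177 above the bench. Origin: centre of the base on the bench; x from the robot's side to the column, y towards the head's side
- carriage (a joint): travel of the aluminium carriage along the rails towards station -y, m: about 0 with the nest under the needle, 0.20 at the stop, fully out; stays where left (rail friction 6 N). Plate 158 (x) x 240 (y), top 85 above the bench (mm). Nest centre at station x 0, y 0.10 m minus this value
- handle (a point): on the axis of the carriage's upright black round handle, 18 in diameter, standing on a tab at the carriage's -y end, 150 from the nest centre. The grip reaches from 91 to 141 above the bench, this point is at 126; 36 clear to the fixture plate (mm). Axes as the station's
- fixture: loose red-brown plate 140 (x) x 210 (y) x 12 mm, 0.95 kg, lying on the carriage between six low pins that stop it sliding but not lifting. Origin: centre of its underside, 85 mm above the bench when seated; axes as the station's. The nest stands in its middle
- nest (a point): centre of the nest floor, 97 above the bench. Two walls 14 high along y (inner faces at x +-23.2); two end blocks 60 (x) x 30 (y) x 19 high (inner faces at y +-42.5), each with a spring plunger, round nose 10 in diameter 12 above the floor, pressing the foot's end with 12 N (mm). Each holds its end with about 7 N friction: both outweigh the plate, one does not
- module: dark plastic module, 0.26 kg, seated in the nest: foot 44 (x) x 80 (y) x 22 high, on it a body 40 (x) x 50 (y) up to 70 high (mm); grip the body. Origin: centre of its underside; axes as the station's. With 2.5 clear at each end it can tilt end to end about 7 degrees in the nest, pivoting on one end's lower edge; an end is past its plunger once raised 13 or so
- spare_module: a second, identical module standing on the bench; leave it alone (sizes in mm)
- parts_tray: empty black tray 120 x 170 x 25 on the bench; leave it alone (sizes in mm)
- cutters: flush cutters with yellow handles, 150 long, lying on the bench; leave them alone (sizes in mm)
- solvent_bottle: white bottle, 56 diameter, 130 high, on the bench; leave it alone (sizes in mm)
- driver: screwdriver lying on the bench; leave it alone (sizes in mm)
- purge_cup: small white cup, 36 diameter, 28 high, standing on the front ledge of the station base beside the carriage's path; leave it alone (sizes in mm)
- tip_jar: small clear jar, 34 diameter, 45 high, standing on the rear ledge of the station base; leave it alone (sizes in mm)
Mind the look-alikes: they are no part of the job. What is shaped like the module but red or yellow is not meant.

How it is judged:
On the way, in this order (a step that is already met when the one before it is completed fails the run):
1. the carriage is slid out to its stop (at least 190 of its 200 mm) with the module still seated in the nest (value of joint carriage above 0.19 m and z of module in the frame of nest below 0.004 m), for 0.1 s.
2. the module is rocked in the nest: one end at least 2 degrees above the other ((angle between module's own y axis and vertical below 1.5359 rad or angle between module's own y axis and vertical above 1.6057 rad) and z of module in the frame of nest below 0.018 m), for 0.05 s.
At the end, for the whole second after the job is handed in: the robot holds the module, at rest and level within 7 degrees, over its nest (within 30 mm sideways), underside 22 to 70 mm above the nest floor, touching only the fingers; the carriage is at least 180 mm out with the fixture plate seated on it (z of module in the frame of nest between 0.022 and 0.07 m and horizontal distance between module and nest below 0.03 m and angle between module's own z axis and vertical below 0.12 rad and linear speed of module below 0.02 m/s and contact force between module and the fingers above 1 N and contact force between module and fixture below 0.1 N and value of joint carriage above 0.18 m and z of fixture in the frame of handle below -0.037 m and angle between fixture's own z axis and vertical below 0.03 rad); the arm keeps its last pose, push and grip.
It fails at once if the fixture plate is lifted or tipped off the carriage (by more than 12 mm or 7 degrees) (z of fixture in the frame of handle above -0.029 m or angle between fixture's own z axis and vertical above 0.12 rad).
It fails at once if the module is knocked against the dispensing head or station (contact force between module and station above 2 N).
It fails at once if a bystander is moved by more than 30 mm (distance of any of spare_module, parts_tray, cutters, solvent_bottle, driver, purge_cup, tip_jar from where it was at the start of the episode above 0.03 m).
It also fails if it takes over 50 s, if anything falls off the work surface, if the arm or the gripper's body presses on something with over 40 N, if the wrist force passes 120 N, or if a joint passes its speed limit or range.

## Working session

There is one attempt and no reset: what is moved stays moved. The work goes in short steps, Python scripts to look and compute and a tool call to move; the robot and the scene stay as the last step left them, time stands still between calls to the robot, and variables do not carry over. Pictures are saved under pics/ and viewed, at most 10 in all, crops included, and the job is handed in when it is done.

Besides the shell and the picture viewer there is one more tool, called after "Call:" as name(argument=value, ...), one argument or row to a line, values as JSON. send_rows: Moves the arm, as the interface text tells. Its arguments: {"type":"object","properties":{"rows":{"type":"array"},"force":{"type":"number"}},"required":["rows"]}

```bash
mkdir -p pics
cat > h.py <<'E'
from plant import get_obs, camera, get_calibration, ctrl
import numpy as np, cv2
from scipy.spatial.transform import Rotation as R
def ray(cal,u,v,z):
    K=np.array(cal["mtx"]);E=np.array(cal["extrinsics"]);Rm=E[:3,:3];c=-Rm.T@E[:3,3]
    d=Rm.T@np.linalg.inv(K)@np.array([u,v,1.]);return c+d*(z-c[2])/d[2]
def cloud(cal,dep):
    K=np.array(cal["mtx"]);E=np.array(cal["extrinsics"]);v,u=np.mgrid[:dep.shape[0],:dep.shape[1]]
    p=np.stack([(u-K[0,2])/K[0,0]*dep,(v-K[1,2])/K[1,1]*dep,dep],-1)
    return (p-E[:3,3])@E[:3,:3]
E
python3 - <<'E'
from h import *
for n in("side","top"):
    p,d=camera(n);cv2.imwrite(f"pics/{n}0.png",p);np.savez(f"{n}0.npz",p=p,d=d)
    c=get_calibration(n);print(n,np.round(c["mtx"],1).tolist(),np.round(c["extrinsics"],3).tolist(),(d>0).mean())
o=get_obs();print(o)
E
```

```text
side [[501.4, 0.0, 287.5], [0.0, 501.4, 215.1], [0.0, 0.0, 1.0]] [[0.734, -0.679, 0.01, -0.42], [-0.361, -0.402, -0.841, 0.291], [0.575, 0.614, -0.54, 1.262], [0.0, 0.0, 0.0, 1.0]] 0.9957610544217687
top [[522.7, 0.0, 272.5], [0.0, 522.7, 201.3], [0.0, 0.0, 1.0]] [[-0.026, -1.0, -0.011, 0.003], [-0.998, 0.027, -0.049, 0.569], [0.049, 0.009, -0.999, 1.568], [0.0, 0.0, 0.0, 1.0]] 0.9959268707482993
{'time_s': 0.1, 'q': array([ 1.25197624e+00,  4.23727187e-01,  1.63056063e+00, -1.56327761e-05,
        1.08861756e+00, -1.90027199e-02]), 'qvel': array([-0.00117519, -0.00274214, -0.00024346, -0.0027859 , -0.0002201 ,
        0.00050173]), 'joint_efforts': array([ 1.01086178e-03, -5.45617282e+01, -2.74325824e+01,  6.45721285e-02,
        1.88043335e-02, -6.85754139e-05]), 'eef_pos': array([0.18442277, 0.59667204, 0.22202349]), 'ee_rot': array([-4.69147795e-01, -3.10615515e+00,  2.03619469e-03]), 'ft_force': array([ 0.659257  , -0.07579871,  0.34309481]), 'moment': array([ 0.03006145, -0.00678   ,  0.03091808]), 'grip_force': 0.0, 'finger_gap': 1.0026018221285178}
```

View pics/top0.png

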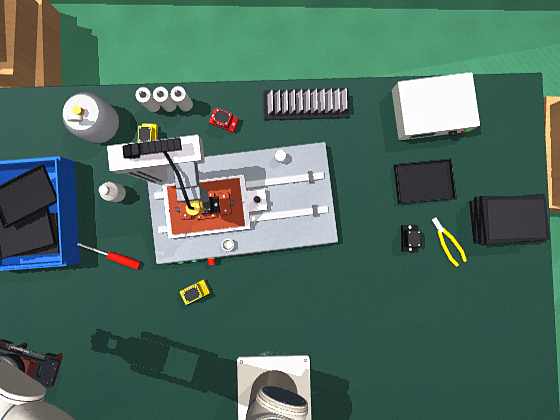

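View pics/side0.png

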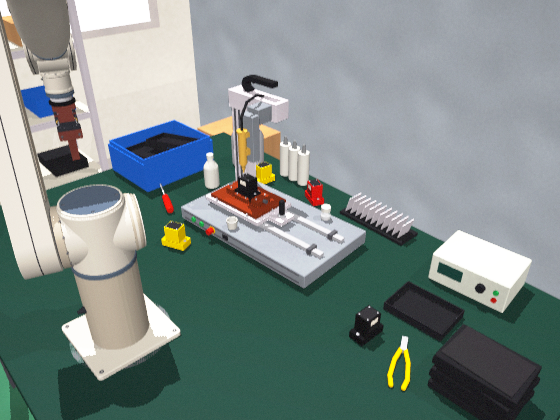

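The top view shows the station, with the carriage's module at about (211,203), partly under the head, and the black round handle at (257,199). The dark spare is on the bench at (411,237), and the yellow ones at (194,292) and (148,133) and the red one at (223,119) are decoys. I'll measure the station, fixture and handle.

Run:
```python
from h import *
z=np.load("top0.npz");p,d=z["p"],z["d"];c=get_calibration("top");P=cloud(c,d)
b,g,r=[p[...,i].astype(int) for i in range(3)]
win=np.zeros(d.shape,bool);win[120:275,140:350]=1
base=win&(abs(P[...,2]-.055)<.008)
def rect(m,h):
    k=max(cv2.findContours(m.astype(np.uint8),0,1)[0],key=cv2.contourArea).reshape(-1,2)
    q=np.array([ray(c,u,v,h)[:2] for u,v in k],np.float32);(cx,cy),s,a=cv2.minAreaRect(q*1000);return np.round([cx,cy,*s,a],1)
print("base",rect(base,.055))
red=win&(r>90)&(r>1.7*g)&(r>1.7*b)&(abs(P[...,2]-.097)<.012)
print("fixture",rect(red,.097))
car=win&(abs(P[...,2]-.085)<.006);print("carr",rect(car|red,.085))
# handle
hm=np.zeros(d.shape,bool);hm[185:215,245:270]=1
hm&=(P[...,2]>.125)&(P[...,2]<.16);q=P[hm];print("handle",len(q),q.mean(0),q[:,2].max(),np.argwhere(hm).mean(0))
dk=(np.max(p,2)<60);hm2=np.zeros_like(dk);hm2[185:215,245:270]=dk[185:215,245:270];print("dark z",np.round(P[hm2][:,2],3)[:60], np.argwhere(hm2).mean(0))
mm=np.zeros(d.shape,bool);mm[185:225,200:225]=1;mm&=(P[...,2]>.155)&(P[...,2]<.18);q=P[mm];print("module",len(q),q.mean(0),q.min(0),q.max(0))
cv2.imwrite("pics/crop1.png",cv2.resize(p[120:275,140:350],None,fx=3.6,fy=3.6,interpolation=cv2.INTER_CUBIC))
```

```text
base [563.7  80.3 303.9 538.5   5.6]
fixture [557.2 179.9 138.6 209.3   5.5]
carr [559.6 152.9 157.8 294.7   5.4]
handle 32 [0.57106218 0.03080024 0.13980066] 0.14989060507637697 [198.875 256.5  ]
dark z [0.143 0.137 0.15  0.14  0.139 0.143 0.141 0.141 0.141 0.141 0.142 0.14
 0.14  0.143 0.14  0.142 0.136 0.135 0.133 0.141 0.14  0.142 0.123 0.135] [199.16666667 256.70833333]
module 96 [0.55409529 0.16454076 0.16673917] [0.53762571 0.1545666  0.15896688] [0.57817701 0.17683974 0.17404969]
```

View pics/crop1.png

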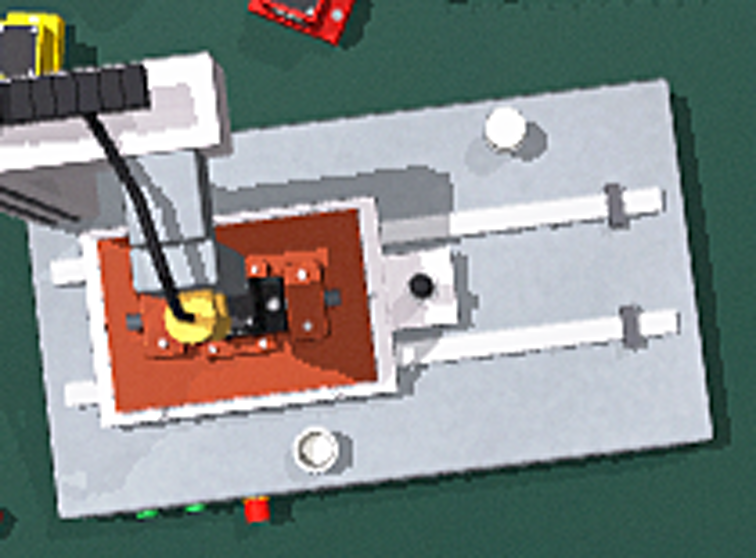

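The crop confirms that the black handle is the round dot at crop (421,286), which is full image (257,199), on the carriage tab. The module is in the nest at crop (268,305), partly hidden by the needle. The fixture fit (0.557, 0.180) with yaw 5.5° puts the handle at (0.5716, 0.0306), which agrees with its depth points. Carriage travel is now about 0. Next I'll plan the rows.

```bash
cat >> h.py <<'E'
def plan(segs,pos=None,rot=None):
    """segs: (target xyz, target Rotation, n) -> prints rows rounded"""
    o=get_obs();p=np.array(o["eef_pos"] if pos is None else pos);r=R.from_rotvec(o["ee_rot"]) if rot is None else rot
    for t,q,n in segs:
        t=np.array(t);dp=(t-p)/n;dr=(r.inv()*q).as_rotvec()/n
        for k in range(n):
            x=np.round(r.inv().apply(t-p)/(n-k)/.03,2);w=np.round((r.inv()*q).as_rotvec()/(n-k)/np.radians(6),2)
            print(x.tolist(),w.tolist());p=p+r.apply(x*.03);r=r*R.from_rotvec(w*np.radians(6))
        print('--',np.round(p,4))
def down(deg): # tool down, tool y at angle deg from world x
    a=np.radians(deg);y=np.array([np.cos(a),np.sin(a),0]);z=np.array([0,0,-1.]);return R.from_matrix(np.stack([np.cross(y,z),y,z],1))
E
python3 - <<'E'
from h import *
plan([((.30,.26,.222),down(39),12),((.42,.031,.222),down(5.5),12),((.5716,.0306,.20),down(5.5),6),((.5716,.0306,.107),down(5.5),5)])
E
```

```text
[-0.58, -0.8, 0.0] [-0.0, 0.0, 0.47]
[-0.62, -0.77, 0.0] [-0.0, 0.0, 0.47]
[-0.66, -0.74, 0.0] [-0.0, 0.0, 0.47]
[-0.69, -0.7, 0.0] [-0.0, 0.0, 0.47]
[-0.73, -0.67, 0.0] [-0.0, 0.0, 0.47]
[-0.76, -0.63, 0.0] [-0.0, 0.0, 0.47]
[-0.79, -0.59, 0.0] [-0.0, 0.0, 0.47]
[-0.82, -0.56, 0.0] [-0.0, 0.0, 0.47]
[-0.85, -0.51, 0.0] [-0.0, 0.0, 0.47]
[-0.87, -0.47, 0.0] [-0.0, 0.0, 0.47]
[-0.89, -0.43, 0.01] [-0.01, 0.0, 0.47]
[-0.91, -0.39, 0.0] [-0.0, 0.01, 0.47]
-- [0.2999 0.2599 0.2221]
[-0.7, -0.14, -0.0] [-0.0, -0.0, 0.47]
[-0.71, -0.11, -0.0] [-0.0, -0.0, 0.46]
[-0.71, -0.07, -0.0] [-0.0, -0.0, 0.47]
[-0.72, -0.04, -0.0] [-0.0, -0.0, 0.46]
[-0.72, -0.0, -0.0] [-0.0, -0.0, 0.47]
[-0.72, 0.03, -0.0] [-0.0, -0.0, 0.46]
[-0.71, 0.07, -0.0] [-0.0, -0.0, 0.47]
[-0.71, 0.1, -0.0] [-0.0, -0.0, 0.46]
[-0.71, 0.14, -0.0] [-0.0, -0.0, 0.47]
[-0.7, 0.17, -0.0] [-0.0, -0.0, 0.46]
[-0.69, 0.21, -0.0] [-0.0, -0.0, 0.47]
[-0.67, 0.24, -0.0] [-0.0, -0.0, 0.46]
-- [0.42  0.031 0.222]
[-0.08, 0.84, 0.12] [-0.0, -0.0, 0.0]
[-0.08, 0.84, 0.12] [-0.0, -0.0, 0.0]
[-0.08, 0.84, 0.12] [-0.0, -0.0, 0.0]
[-0.09, 0.84, 0.12] [-0.0, -0.0, 0.0]
[-0.08, 0.84, 0.13] [-0.0, -0.0, 0.0]
[-0.09, 0.83, 0.12] [-0.0, -0.0, 0.0]
-- [0.5716 0.0306 0.2   ]
[-0.0, 0.0, 0.62] [-0.0, -0.0, 0.0]
[-0.0, 0.0, 0.62] [-0.0, -0.0, 0.0]
[-0.0, 0.0, 0.62] [-0.0, -0.0, 0.0]
[-0.0, 0.0, 0.62] [-0.0, -0.0, 0.0]
[-0.0, 0.0, 0.62] [-0.0, -0.0, 0.0]
-- [0.5716 0.0306 0.107 ]
```

Call:
send_rows(
  rows=[
    {"xyz": [-0.58, -0.8, 0], "delta_rot": [0, 0, 0.47], "claw": 87},
    {"xyz": [-0.62, -0.77, 0], "delta_rot": [0, 0, 0.47], "claw": 87},
    {"xyz": [-0.66, -0.74, 0], "delta_rot": [0, 0, 0.47], "claw": 87},
    {"xyz": [-0.69, -0.7, 0], "delta_rot": [0, 0, 0.47], "claw": 87},
    {"xyz": [-0.73, -0.67, 0], "delta_rot": [0, 0, 0.47], "claw": 87},
    {"xyz": [-0.76, -0.63, 0], "delta_rot": [0, 0, 0.47], "claw": 87},
    {"xyz": [-0.79, -0.59, 0], "delta_rot": [0, 0, 0.47], "claw": 87},
    {"xyz": [-0.82, -0.56, 0], "delta_rot": [0, 0, 0.47], "claw": 87},
    {"xyz": [-0.85, -0.51, 0], "delta_rot": [0, 0, 0.47], "claw": 87},
    {"xyz": [-0.87, -0.47, 0], "delta_rot": [0, 0, 0.47], "claw": 87},
    {"xyz": [-0.89, -0.43, 0], "delta_rot": [0, 0, 0.47], "claw": 87},
    {"xyz": [-0.91, -0.39, 0], "delta_rot": [0, 0, 0.47], "claw": 87},
  ],
)

```text
time_s: 1.1
eef_pos: [0.3001, 0.2589, 0.2225]
ee_rot: [-1.356, -2.834, 0.0]
ft_force: [0.3, -0.1, -0.2]
finger_gap: 0.988
grip_force: 0.0
```

Call:
send_rows(
  rows=[
    {"xyz": [-0.7, -0.14, 0], "delta_rot": [0, 0, 0.47], "claw": 87},
    {"xyz": [-0.71, -0.11, 0], "delta_rot": [0, 0, 0.46], "claw": 87},
    {"xyz": [-0.71, -0.07, 0], "delta_rot": [0, 0, 0.47], "claw": 87},
    {"xyz": [-0.72, -0.04, 0], "delta_rot": [0, 0, 0.46], "claw": 87},
    {"xyz": [-0.72, 0, 0], "delta_rot": [0, 0, 0.47], "claw": 87},
    {"xyz": [-0.72, 0.03, 0], "delta_rot": [0, 0, 0.46], "claw": 87},
    {"xyz": [-0.71, 0.07, 0], "delta_rot": [0, 0, 0.47], "claw": 87},
    {"xyz": [-0.71, 0.1, 0], "delta_rot": [0, 0, 0.46], "claw": 87},
    {"xyz": [-0.71, 0.14, 0], "delta_rot": [0, 0, 0.47], "claw": 87},
    {"xyz": [-0.7, 0.17, 0], "delta_rot": [0, 0, 0.46], "claw": 87},
    {"xyz": [-0.69, 0.21, 0], "delta_rot": [0, 0, 0.47], "claw": 87},
    {"xyz": [-0.67, 0.24, 0], "delta_rot": [0, 0, 0.46], "claw": 87},
  ],
)

```text
time_s: 2.1
eef_pos: [0.4202, 0.0304, 0.2225]
ee_rot: [-2.115, -2.323, 0.0]
ft_force: [1.0, -1.0, 0.7]
finger_gap: 0.99
grip_force: 0.0
```

Call:
send_rows(
  rows=[
    {"xyz": [-0.08, 0.84, 0.12], "delta_rot": [0, 0, 0], "claw": 87},
    {"xyz": [-0.08, 0.84, 0.12], "delta_rot": [0, 0, 0], "claw": 87},
    {"xyz": [-0.08, 0.84, 0.12], "delta_rot": [0, 0, 0], "claw": 87},
    {"xyz": [-0.08, 0.84, 0.12], "delta_rot": [0, 0, 0], "claw": 87},
    {"xyz": [-0.08, 0.84, 0.12], "delta_rot": [0, 0, 0], "claw": 87},
    {"xyz": [-0.08, 0.83, 0.12], "delta_rot": [0, 0, 0], "claw": 87},
    {"xyz": [0, 0, 0], "delta_rot": [0, 0, 0], "claw": 87},
    {"xyz": [0, 0, 0], "delta_rot": [0, 0, 0], "claw": 87},
    {"xyz": [0, 0, 0], "delta_rot": [0, 0, 0], "claw": 87},
  ],
)

```text
time_s: 2.85
eef_pos: [0.5705, 0.0316, 0.2005]
ee_rot: [-2.111, -2.324, 0.002]
ft_force: [-0.1, 0.9, -0.2]
finger_gap: 0.989
grip_force: 0.0
```

Call:
send_rows(
  rows=[
    {"xyz": [0, 0, 0.62], "delta_rot": [0, 0, 0], "claw": 87},
    {"xyz": [0, 0, 0.62], "delta_rot": [0, 0, 0], "claw": 87},
    {"xyz": [0, 0, 0.62], "delta_rot": [0, 0, 0], "claw": 87},
    {"xyz": [0, 0, 0.62], "delta_rot": [0, 0, 0], "claw": 87},
    {"xyz": [0, 0, 0.62], "delta_rot": [0, 0, 0], "claw": 87},
    {"xyz": [0, 0, 0], "delta_rot": [0, 0, 0], "claw": 5},
    {"xyz": [0, 0, 0], "delta_rot": [0, 0, 0], "claw": 5},
    {"xyz": [0, 0, 0], "delta_rot": [0, 0, 0], "claw": 5},
    {"xyz": [0, 0, 0], "delta_rot": [0, 0, 0], "claw": 5},
    {"xyz": [0, 0, 0], "delta_rot": [0, 0, 0], "claw": 5},
    {"xyz": [0, 0, 0], "delta_rot": [0, 0, 0], "claw": 5},
    {"xyz": [0, 0, 0], "delta_rot": [0, 0, 0], "claw": 5},
  ],
  force=25,
)

```text
time_s: 3.85
eef_pos: [0.572, 0.0317, 0.1087]
ee_rot: [2.112, 2.325, 0.001]
ft_force: [-0.2, -0.5, 0.7]
finger_gap: 0.503
grip_force: 0.0
```

Call:
send_rows(
  rows=[
    {"xyz": [0, 0, 0], "delta_rot": [0, 0, 0], "claw": 5},
    {"xyz": [0, 0, 0], "delta_rot": [0, 0, 0], "claw": 5},
    {"xyz": [0, 0, 0], "delta_rot": [0, 0, 0], "claw": 5},
    {"xyz": [0, 0, 0], "delta_rot": [0, 0, 0], "claw": 5},
    {"xyz": [0, 0, 0], "delta_rot": [0, 0, 0], "claw": 5},
    {"xyz": [0, 0, 0], "delta_rot": [0, 0, 0], "claw": 5},
  ],
)

```text
time_s: 4.35
eef_pos: [0.5743, 0.0318, 0.1084]
ee_rot: [2.11, 2.323, 0.006]
ft_force: [7.4, 1.0, -6.3]
finger_gap: 0.2
grip_force: 25.0
```

Run:
```python
from h import *
o=get_obs();print(o["finger_gap"],o["grip_force"],o["ft_force"],o["eef_pos"])
p=np.array(o["eef_pos"]);a=np.radians(5.5);print(R.from_rotvec(o["ee_rot"]).inv().apply([np.sin(a),-np.cos(a),0]))
```

```text
0.19950789700205931 24.997994899749756 [ 7.40532507  1.03848739 -6.310112  ] [0.57431702 0.03182178 0.10838964]
[-9.99999982e-01  1.12180663e-05  1.86872642e-04]
```

Call:
send_rows(
  rows=[
    {"xyz": [-0.3, 0.05, 0], "delta_rot": [0, 0, 0], "claw": 5},
    {"xyz": [-0.6, 0.05, 0], "delta_rot": [0, 0, 0], "claw": 5},
    {"xyz": [-0.7, 0, 0], "delta_rot": [0, 0, 0], "claw": 5},
    {"xyz": [-0.7, 0, 0], "delta_rot": [0, 0, 0], "claw": 5},
    {"xyz": [-0.7, 0, 0], "delta_rot": [0, 0, 0], "claw": 5},
    {"xyz": [-0.7, 0, 0], "delta_rot": [0, 0, 0], "claw": 5},
    {"xyz": [-0.7, 0, 0], "delta_rot": [0, 0, 0], "claw": 5},
    {"xyz": [-0.7, 0, 0], "delta_rot": [0, 0, 0], "claw": 5},
    {"xyz": [-0.6, 0, 0], "delta_rot": [0, 0, 0], "claw": 5},
    {"xyz": [-0.5, 0, 0], "delta_rot": [0, 0, 0], "claw": 5},
    {"xyz": [-0.35, 0, 0], "delta_rot": [0, 0, 0], "claw": 5},
    {"xyz": [-0.2, 0, 0], "delta_rot": [0, 0, 0], "claw": 5},
  ],
)

```text
time_s: 5.35
eef_pos: [0.5935, -0.1686, 0.1082]
ee_rot: [-2.112, -2.32, -0.003]
ft_force: [-1.3, 19.9, 6.4]
finger_gap: 0.203
grip_force: 25.0
```

Call:
send_rows(
  rows=[
    {"xyz": [-0.1, 0, 0], "delta_rot": [0, 0, 0], "claw": 5},
    {"xyz": [-0.1, 0, 0], "delta_rot": [0, 0, 0], "claw": 5},
    {"xyz": [-0.1, 0, 0], "delta_rot": [0, 0, 0], "claw": 5},
    {"xyz": [-0.1, 0, 0], "delta_rot": [0, 0, 0], "claw": 5},
    {"xyz": [-0.1, 0, 0], "delta_rot": [0, 0, 0], "claw": 5},
    {"xyz": [-0.1, 0, 0], "delta_rot": [0, 0, 0], "claw": 5},
  ],
)

```text
time_s: 5.85
eef_pos: [0.5956, -0.1871, 0.1076]
ee_rot: [-2.11, -2.326, 0.001]
ft_force: [0.3, -0.1, 0.6]
finger_gap: 0.073
grip_force: 0.0
```

The pull hit the stop: travel was about 201 mm with 20 N. Then the fingers slipped off the handle. I'll lift clear and look.

Call:
send_rows(
  rows=[
    {"xyz": [-0.3, 0, 0], "delta_rot": [0, 0, 0], "claw": 40},
    {"xyz": [0, 0, -0.5], "delta_rot": [0, 0, 0], "claw": 87},
    {"xyz": [0, 0, -0.7], "delta_rot": [0, 0, 0], "claw": 87},
    {"xyz": [0, 0, -0.8], "delta_rot": [0, 0, 0], "claw": 87},
    {"xyz": [0, 0, -0.8], "delta_rot": [0, 0, 0], "claw": 87},
    {"xyz": [0, 0, -0.8], "delta_rot": [0, 0, 0], "claw": 87},
    {"xyz": [0, 0, -0.8], "delta_rot": [0, 0, 0], "claw": 87},
    {"xyz": [-0.8, 0, 0], "delta_rot": [0, 0, 0], "claw": 87},
    {"xyz": [-0.8, 0, 0], "delta_rot": [0, 0, 0], "claw": 87},
    {"xyz": [-0.8, 0, 0], "delta_rot": [0, 0, 0], "claw": 87},
    {"xyz": [-0.5, 0, 0], "delta_rot": [0, 0, 0], "claw": 87},
  ],
)

```text
time_s: 6.77
eef_pos: [0.6051, -0.2862, 0.2406]
ee_rot: [2.113, 2.323, -0.0]
ft_force: [0.2, 0.9, 0.2]
finger_gap: 0.865
grip_force: 0.0
```

Run:
```python
from h import *
p,d=camera("top");cv2.imwrite("pics/top1.png",cv2.resize(p[110:290,140:370],None,fx=3.2,fy=3.2,interpolation=cv2.INTER_CUBIC));np.savez("top1.npz",p=p,d=d)
c=get_calibration("top");P=cloud(c,d)
b,g,r=[p[...,i].astype(int) for i in range(3)]
win=np.zeros(d.shape,bool);win[120:275,140:350]=1
def rect(m,h):
    k=max(cv2.findContours(m.astype(np.uint8),0,1)[0],key=cv2.contourArea).reshape(-1,2)
    q=np.array([ray(c,u,v,h)[:2] for u,v in k],np.float32);(cx,cy),s,a=cv2.minAreaRect(q*1000);return np.round([cx,cy,*s,a],1)
red=win&(r>80)&(r>1.7*g)&(r>1.7*b)&(abs(P[...,2]-.097)<.012)
print("fixture",rect(red,.097))
m=win&(abs(P[...,2]-.167)<.006)&(np.max(p,2)<90)
print("module",rect(m,.167),np.median(P[m],0),m.sum(),get_obs()["eef_pos"])
```

```text
fixture [576.3 -18.6 138.4 208.5   5.4]
module [576.  -18.7  39.8  49.5   5.6] [ 0.57651788 -0.01806838  0.16671273] 242 [ 0.60515378 -0.28799868  0.24034791]
```

View pics/top1.png

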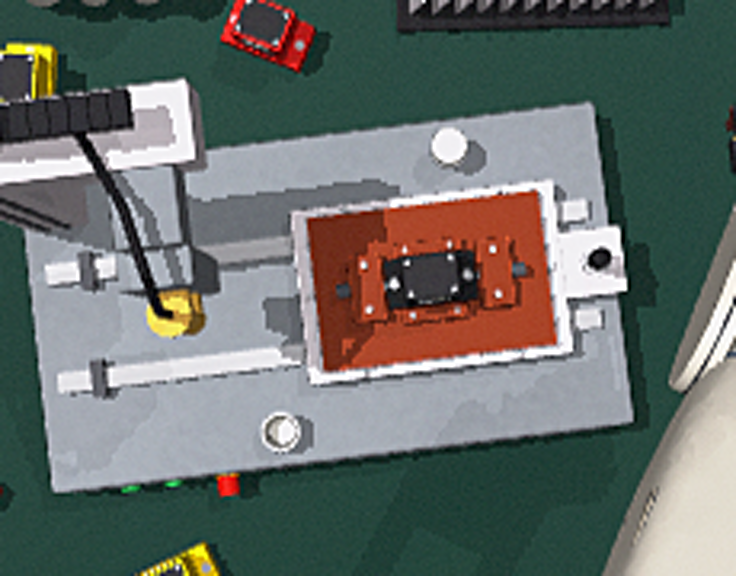

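Carriage is at about 199 mm and the module is still seated, at (0.576, -0.019) with yaw 5.5°. Only this dark module stands in the nest. Next is to turn 90° and go above it, so the fingers close along station y.

Run:
```python
from h import *
plan([((.5767,-.0187,.23),down(-84.5),18),((.5767,-.0187,.126),down(-84.5),6)])
```

```text
[0.5, -0.01, 0.02] [0.0, 0.0, 0.83]
[0.5, -0.05, 0.02] [0.0, 0.0, 0.83]
[0.49, -0.09, 0.02] [0.0, 0.0, 0.83]
[0.48, -0.14, 0.02] [0.0, 0.0, 0.83]
[0.47, -0.18, 0.02] [0.0, 0.0, 0.83]
[0.45, -0.22, 0.02] [0.0, 0.0, 0.83]
[0.43, -0.25, 0.02] [0.0, 0.0, 0.83]
[0.41, -0.29, 0.02] [0.0, 0.0, 0.83]
[0.38, -0.33, 0.02] [0.0, 0.0, 0.83]
[0.35, -0.36, 0.02] [0.0, -0.0, 0.83]
[0.32, -0.39, 0.02] [0.0, -0.0, 0.83]
[0.29, -0.41, 0.02] [0.0, -0.0, 0.83]
[0.25, -0.44, 0.01] [0.0, -0.0, 0.84]
[0.21, -0.45, 0.02] [0.0, -0.0, 0.83]
[0.17, -0.47, 0.01] [0.01, -0.0, 0.84]
[0.13, -0.49, 0.02] [0.0, -0.0, 0.83]
[0.08, -0.49, 0.01] [0.01, -0.0, 0.84]
[0.04, -0.5, 0.02] [0.0, -0.0, 0.83]
-- [ 0.5767 -0.0188  0.2299]
[-0.0, -0.0, 0.58] [0.0, -0.0, 0.0]
[-0.0, -0.0, 0.58] [0.0, -0.0, 0.0]
[-0.0, -0.0, 0.58] [0.0, -0.0, 0.0]
[-0.0, -0.0, 0.57] [0.0, -0.0, 0.0]
[-0.0, -0.0, 0.58] [0.0, -0.0, 0.0]
[-0.0, -0.0, 0.57] [0.0, -0.0, 0.0]
-- [ 0.5767 -0.0188  0.1261]
```

Call:
send_rows(
  rows=[
    {"xyz": [0.5, -0.01, 0.02], "delta_rot": [0, 0, 0.83], "claw": 87},
    {"xyz": [0.5, -0.05, 0.02], "delta_rot": [0, 0, 0.83], "claw": 87},
    {"xyz": [0.49, -0.09, 0.02], "delta_rot": [0, 0, 0.83], "claw": 87},
    {"xyz": [0.48, -0.14, 0.02], "delta_rot": [0, 0, 0.83], "claw": 87},
    {"xyz": [0.47, -0.18, 0.02], "delta_rot": [0, 0, 0.83], "claw": 87},
    {"xyz": [0.45, -0.22, 0.02], "delta_rot": [0, 0, 0.83], "claw": 87},
    {"xyz": [0.43, -0.25, 0.02], "delta_rot": [0, 0, 0.83], "claw": 87},
    {"xyz": [0.41, -0.29, 0.02], "delta_rot": [0, 0, 0.83], "claw": 87},
    {"xyz": [0.38, -0.33, 0.02], "delta_rot": [0, 0, 0.83], "claw": 87},
    {"xyz": [0.35, -0.36, 0.02], "delta_rot": [0, 0, 0.83], "claw": 87},
    {"xyz": [0.32, -0.39, 0.02], "delta_rot": [0, 0, 0.83], "claw": 87},
    {"xyz": [0.29, -0.41, 0.02], "delta_rot": [0, 0, 0.83], "claw": 87},
  ],
)

```text
time_s: 7.82
eef_pos: [0.585, -0.1031, 0.2328]
ee_rot: [-2.992, -0.957, 0.0]
ft_force: [-0.3, -0.1, 0.1]
finger_gap: 0.992
grip_force: 0.0
```

Call:
send_rows(
  rows=[
    {"xyz": [0.25, -0.44, 0.01], "delta_rot": [0, 0, 0.84], "claw": 87},
    {"xyz": [0.21, -0.45, 0.02], "delta_rot": [0, 0, 0.83], "claw": 87},
    {"xyz": [0.17, -0.47, 0.01], "delta_rot": [0, 0, 0.84], "claw": 87},
    {"xyz": [0.13, -0.49, 0.02], "delta_rot": [0, 0, 0.83], "claw": 87},
    {"xyz": [0.08, -0.49, 0.01], "delta_rot": [0, 0, 0.84], "claw": 87},
    {"xyz": [0.04, -0.5, 0.02], "delta_rot": [0, 0, 0.83], "claw": 87},
    {"xyz": [0, 0, 0], "delta_rot": [0, 0, 0], "claw": 87},
    {"xyz": [0, 0, 0], "delta_rot": [0, 0, 0], "claw": 87},
    {"xyz": [0, 0, 0], "delta_rot": [0, 0, 0], "claw": 87},
  ],
)

```text
time_s: 8.57
eef_pos: [0.5759, -0.0145, 0.2302]
ee_rot: [3.137, 0.16, 0.0]
ft_force: [-0.4, -0.3, 0.1]
finger_gap: 0.99
grip_force: 0.0
```

Run:
```python
from h import *
plan([((.5767,-.0187,.126),down(-84.5),6)])
o=get_obs();print(o["eef_pos"],o["q"])
c=get_calibration("wrist");p,d=camera("wrist");cv2.imwrite("pics/wrist1.png",p)
P=cloud(c,d);m=(abs(P[...,2]-.167)<.006)&(np.max(p,2)<90)&(np.hypot(P[...,0]-.5767,P[...,1]+.0187)<.06)
k=max(cv2.findContours(m.astype(np.uint8),0,1)[0],key=cv2.contourArea).reshape(-1,2)
q=np.array([ray(c,u,v,.167)[:2] for u,v in k],np.float32);print(cv2.minAreaRect(q*1000))
```

```text
[0.0, 0.02, 0.58] [0.0, -0.0, 0.01]
[0.0, 0.02, 0.58] [0.0, -0.0, 0.01]
[0.0, 0.03, 0.58] [0.0, -0.0, 0.01]
[0.0, 0.02, 0.58] [0.0, -0.0, 0.01]
[0.01, 0.03, 0.58] [0.0, -0.0, 0.01]
[0.0, 0.02, 0.57] [0.0, -0.0, 0.01]
-- [ 0.5767 -0.0187  0.1261]
[ 0.57593213 -0.01451997  0.23023176] [-4.57155395e-02  3.43004557e-01  1.73382235e+00 -3.13570549e-04
  1.06461052e+00  1.42345179e+00]
((579.3010864257812, -16.1734561920166), (39.55326461791992, 49.43180465698242), 5.703985214233398)
```

View pics/wrist1.png

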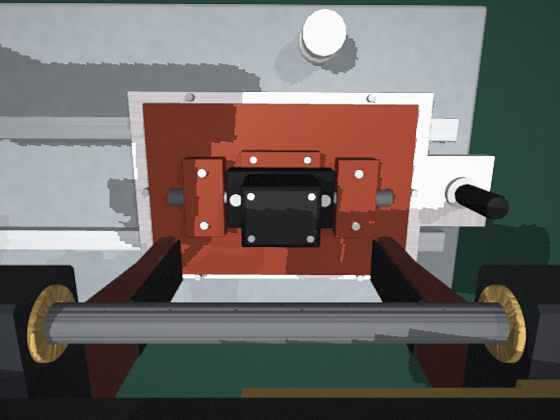

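The wrist view shows the module body at (281,217) between the red end blocks, with the fingers straddling it. Wrist-measured centre is (0.5793, -0.0162), which matches the handle's +2 mm shift. Descending with a small correction and closing gently.

Call:
send_rows(
  rows=[
    {"xyz": [0.03, 0.03, 0.58], "delta_rot": [0, 0, 0], "claw": 87},
    {"xyz": [0.03, 0.03, 0.58], "delta_rot": [0, 0, 0], "claw": 87},
    {"xyz": [0.03, 0.02, 0.58], "delta_rot": [0, 0, 0], "claw": 87},
    {"xyz": [0, 0, 0.58], "delta_rot": [0, 0, 0], "claw": 87},
    {"xyz": [0, 0, 0.58], "delta_rot": [0, 0, 0], "claw": 87},
    {"xyz": [0, 0, 0.57], "delta_rot": [0, 0, 0], "claw": 87},
    {"xyz": [0, 0, 0], "delta_rot": [0, 0, 0], "claw": 87},
    {"xyz": [0, 0, 0], "delta_rot": [0, 0, 0], "claw": 87},
  ],
)

```text
time_s: 9.28
eef_pos: [0.5783, -0.0169, 0.1255]
ee_rot: [-3.138, -0.156, 0.003]
ft_force: [0.5, 0.5, 0.5]
finger_gap: 0.994
grip_force: 0.0
```

Call:
send_rows(
  rows=[
    {"xyz": [0, 0, 0], "delta_rot": [0, 0, 0], "claw": 40},
    {"xyz": [0, 0, 0], "delta_rot": [0, 0, 0], "claw": 40},
    {"xyz": [0, 0, 0], "delta_rot": [0, 0, 0], "claw": 40},
    {"xyz": [0, 0, 0], "delta_rot": [0, 0, 0], "claw": 40},
    {"xyz": [0, 0, 0], "delta_rot": [0, 0, 0], "claw": 40},
    {"xyz": [0, 0, 0], "delta_rot": [0, 0, 0], "claw": 40},
    {"xyz": [0, 0, 0], "delta_rot": [0, 0, 0], "claw": 40},
    {"xyz": [0, 0, 0], "delta_rot": [0, 0, 0], "claw": 40},
    {"xyz": [0, 0, 0], "delta_rot": [0, 0, 0], "claw": 40},
  ],
  force=10,
)

```text
time_s: 10.03
eef_pos: [0.579, -0.0163, 0.1265]
ee_rot: [3.137, 0.156, 0.001]
ft_force: [-0.4, -1.9, 6.2]
finger_gap: 0.569
grip_force: 10.0
```

Grasped: opening about 50 mm. First rock: +y end up about 8° about the other end's lower edge, with a firm grip.

Call:
send_rows(
  rows=[
    {"xyz": [0, 0, 0], "delta_rot": [0, 0, 0], "claw": 40},
    {"xyz": [0, 0, 0], "delta_rot": [0, 0, 0], "claw": 40},
    {"xyz": [0, 0.01, -0.02], "delta_rot": [0.17, 0, 0], "claw": 40},
    {"xyz": [0, 0.01, -0.02], "delta_rot": [0.17, 0, 0], "claw": 40},
    {"xyz": [0, 0.01, -0.02], "delta_rot": [0.17, 0, 0], "claw": 40},
    {"xyz": [0, 0.01, -0.02], "delta_rot": [0.17, 0, 0], "claw": 40},
    {"xyz": [0, 0.01, -0.02], "delta_rot": [0.17, 0, 0], "claw": 40},
    {"xyz": [0, 0.01, -0.02], "delta_rot": [0.17, 0, 0], "claw": 40},
    {"xyz": [0, 0.02, -0.03], "delta_rot": [0.17, 0, 0], "claw": 40},
    {"xyz": [0, 0.02, -0.03], "delta_rot": [0.17, 0, 0], "claw": 40},
    {"xyz": [0, 0, 0], "delta_rot": [0, 0, 0], "claw": 40},
    {"xyz": [0, 0, 0], "delta_rot": [0, 0, 0], "claw": 40},
  ],
  force=58,
)

```text
time_s: 11.03
eef_pos: [0.5794, -0.0199, 0.1317]
ee_rot: [-2.996, -0.148, 0.009]
ft_force: [0.0, -1.6, 5.4]
finger_gap: 0.564
grip_force: 58.0
```

```bash
cat >> h.py <<'E'
def state():
    """tilt about station x, TCP shift, module ends' heights, assuming rigid grasp"""
    o=get_obs();r=R.from_rotvec(o["ee_rot"]);rel=down(-84.5).inv()*r;t=np.degrees(rel.as_rotvec())
    a=np.radians(5.5);p=np.array(o["eef_pos"]);s=(p-[.579,-.0163,.126])
    sy=-np.sin(a)*s[0]+np.cos(a)*s[1];th=np.radians(t[0])
    e=[1000*(p[2]-.126)+29-29*np.cos(th)+k*40*np.sin(th) for k in(1,-1)]
    cy=1000*sy+29*np.sin(th)
    print("tilt",np.round(t,2),"TCP dy mm",round(sy*1000,2),"z",round(p[2],4),"ends +y,-y mm",np.round(e,1),"underside dy",round(cy,1),"F",np.round(o["ft_force"],1),"M",np.round(o["moment"],2),o["grip_force"],o["finger_gap"])
E
python3 - <<'E'
from h import *
state()
c=get_calibration("side");p,d=camera("side");cv2.imwrite("pics/side2.png",cv2.resize(p[130:290,170:370],None,fx=4,fy=3.7,interpolation=cv2.INTER_CUBIC))
E
```

```text
tilt [ 8.15  0.03 -0.16] TCP dy mm -3.66 z 0.1317 ends +y,-y mm [11.7  0.4] underside dy 0.4 F [ 0.  -1.6  5.4] M [-0.93  0.34 -0.15] 57.99913465976715 0.564045673222854
```

View pics/side2.png

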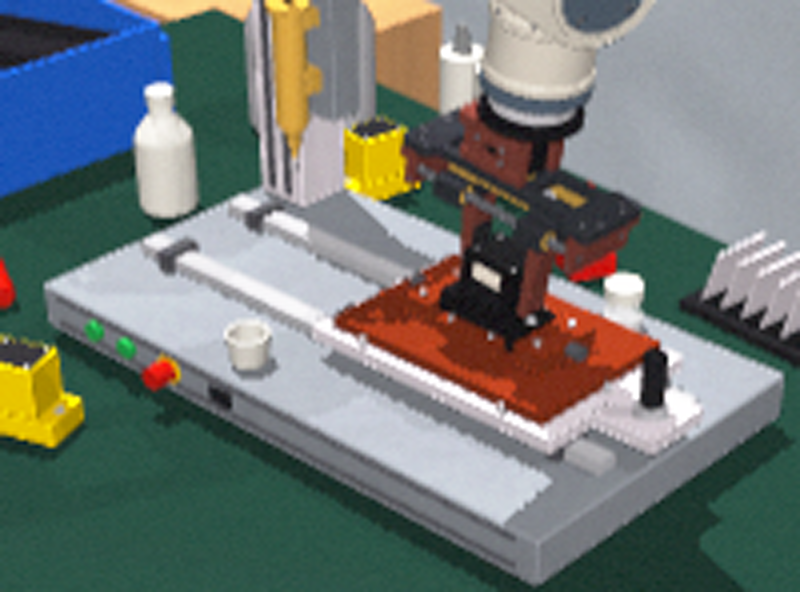

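The side crop shows the module tilted with its +y end up and the plate flat on the carriage. The tool is pressing down about 5 N, which is right. Now rock the other way, pivoting on the raised end, which sinks slightly so its plunger pushes the plate down.

Call:
send_rows(
  rows=[
    {"xyz": [0, -0.017, -0.026], "delta_rot": [-0.22, 0, 0], "claw": 40},
    {"xyz": [0, -0.017, -0.026], "delta_rot": [-0.22, 0, 0], "claw": 40},
    {"xyz": [0, -0.017, -0.026], "delta_rot": [-0.22, 0, 0], "claw": 40},
    {"xyz": [0, -0.017, -0.026], "delta_rot": [-0.22, 0, 0], "claw": 40},
    {"xyz": [0, -0.017, -0.026], "delta_rot": [-0.22, 0, 0], "claw": 40},
    {"xyz": [0, -0.017, -0.026], "delta_rot": [-0.22, 0, 0], "claw": 40},
    {"xyz": [0, -0.017, -0.026], "delta_rot": [-0.22, 0, 0], "claw": 40},
    {"xyz": [0, -0.017, -0.026], "delta_rot": [-0.22, 0, 0], "claw": 40},
    {"xyz": [0, -0.017, -0.026], "delta_rot": [-0.22, 0, 0], "claw": 40},
    {"xyz": [0, -0.017, -0.026], "delta_rot": [-0.22, 0, 0], "claw": 40},
    {"xyz": [0, -0.017, -0.026], "delta_rot": [-0.22, 0, 0], "claw": 40},
    {"xyz": [0, -0.017, -0.026], "delta_rot": [-0.22, 0, 0], "claw": 40},
  ],
)

```text
time_s: 12.08
eef_pos: [0.5786, -0.0142, 0.1405]
ee_rot: [3.002, 0.15, 0.01]
ft_force: [0.9, -4.4, -0.5]
finger_gap: 0.569
grip_force: 58.0
```

```bash
cat >> h.py <<'E'
def plate():
    p,d=camera("top");P=cloud(get_calibration("top"),d);b,g,r=[p[...,i].astype(int) for i in range(3)]
    m=(r>80)&(r>1.7*g)&(r>1.7*b)&(abs(P[...,2]-.1)<.02)&(np.hypot(P[...,0]-.5767,P[...,1]+.0187)<.13)
    q=P[m];a=np.radians(5.5);A=np.c_[q-[.5767,-.0187,0],np.ones(len(q))]
    sy=-np.sin(a)*A[:,0]+np.cos(a)*A[:,1]
    for lo,hi in((-.11,-.08),(.08,.11)): 
        s=(sy>lo)&(sy<hi);print("plate z at y",lo,np.median(q[s,2]) if s.any() else None,s.sum())
E
python3 - <<'E'
from h import *
state();plate()
E
```

```text
tilt [-7.8   0.01 -0.2 ] TCP dy mm 2.14 z 0.1405 ends +y,-y mm [ 9.4 20.2] underside dy -1.8 F [ 0.9 -4.4 -0.5] M [-0.8   0.   -0.02] 57.99134910106659 0.5686539973309971
plate z at y -0.11 0.09644636272006649 381
plate z at y 0.08 0.0968468506508644 97
```

Plate flat, and the -y end is now about 20 mm up, past its plunger. Next, raise the +y end to level.

Call:
send_rows(
  rows=[
    {"xyz": [0, 0.009, -0.015], "delta_rot": [0.163, 0, 0], "claw": 40},
    {"xyz": [0, 0.009, -0.015], "delta_rot": [0.163, 0, 0], "claw": 40},
    {"xyz": [0, 0.009, -0.015], "delta_rot": [0.163, 0, 0], "claw": 40},
    {"xyz": [0, 0.009, -0.015], "delta_rot": [0.163, 0, 0], "claw": 40},
    {"xyz": [0, 0.009, -0.015], "delta_rot": [0.163, 0, 0], "claw": 40},
    {"xyz": [0, 0.009, -0.015], "delta_rot": [0.163, 0, 0], "claw": 40},
    {"xyz": [0, 0.009, -0.015], "delta_rot": [0.163, 0, 0], "claw": 40},
    {"xyz": [0, 0.009, -0.015], "delta_rot": [0.163, 0, 0], "claw": 40},
    {"xyz": [0, 0, 0], "delta_rot": [0, 0, 0], "claw": 40},
  ],
)

```text
time_s: 12.88
eef_pos: [0.5788, -0.0158, 0.1446]
ee_rot: [-3.134, -0.154, -0.0]
ft_force: [0.2, -0.3, -2.0]
finger_gap: 0.568
grip_force: 58.0
```

Run:
```python
from h import *
state();plate()
```

```text
tilt [ 0.23  0.02 -0.13] TCP dy mm 0.51 z 0.1446 ends +y,-y mm [18.7 18.4] underside dy 0.6 F [ 0.2 -0.3 -2. ] M [-0.04  0.16 -0.02] 57.990984320640564 0.5677047125682281
plate z at y -0.11 0.09670849852352909 171
plate z at y 0.08 0.09657485611396267 145
```

Module is level and free: the tool carries only its weight and the plate is flat. Lifting 20 mm slowly.

Call:
send_rows(
  rows=[
    {"xyz": [0, 0, -0.05], "delta_rot": [0, 0, 0], "claw": 40},
    {"xyz": [0, 0, -0.1], "delta_rot": [0, 0, 0], "claw": 40},
    {"xyz": [0, 0, -0.12], "delta_rot": [0, 0, 0], "claw": 40},
    {"xyz": [0, 0, -0.12], "delta_rot": [0, 0, 0], "claw": 40},
    {"xyz": [0, 0, -0.12], "delta_rot": [0, 0, 0], "claw": 40},
    {"xyz": [0, 0, -0.1], "delta_rot": [0, 0, 0], "claw": 40},
    {"xyz": [0, 0, -0.05], "delta_rot": [0, 0, 0], "claw": 40},
    {"xyz": [0, 0, 0], "delta_rot": [0, 0, 0], "claw": 40},
    {"xyz": [0, 0, 0], "delta_rot": [0, 0, 0], "claw": 40},
    {"xyz": [0, 0, 0], "delta_rot": [0, 0, 0], "claw": 40},
    {"xyz": [0, 0, 0], "delta_rot": [0, 0, 0], "claw": 40},
    {"xyz": [0, 0, 0], "delta_rot": [0, 0, 0], "claw": 40},
  ],
)

```text
time_s: 13.93
eef_pos: [0.5785, -0.0155, 0.164]
ee_rot: [-3.135, -0.156, 0.001]
ft_force: [-0.0, 0.6, -3.0]
finger_gap: 0.564
grip_force: 58.0
```

Run:
```python
from h import *
state();plate()
p,d=camera("side");cv2.imwrite("pics/side3.png",cv2.resize(p[130:290,170:370],None,fx=4,fy=3.7,interpolation=cv2.INTER_CUBIC))
```

```text
tilt [ 0.15 -0.02 -0.18] TCP dy mm 0.89 z 0.164 ends +y,-y mm [38.1 37.9] underside dy 1.0 F [-0.   0.6 -3. ] M [-0.03  0.14  0.02] 57.99122929573059 0.5641815871010823
plate z at y -0.11 0.09704459983142763 163
plate z at y 0.08 0.09584014508891722 102
```

View pics/side3.png

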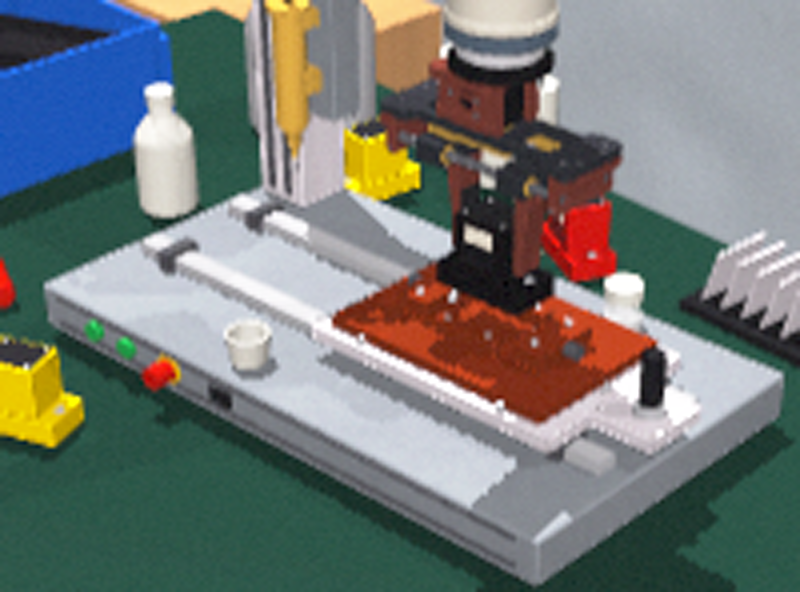

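The side crop shows the module held level and clear over the nest at about crop (490,260). The plate is seated and the carriage is out.

```bash
python3 -c "
from plant import ctrl
print(ctrl.hand_in())"
```

```text
the job is handed in; nothing more can be done
None
```

The job is handed in: the carriage is out at its stop (about 199 mm), and the module was rocked free with the plate still seated and is held level about 38 mm above the nest floor; the hand-in gave no verdict.

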